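Clear the lid tray's mouth and fit its stop plate

TASK

One round claw lid has slid into the mouth of the steel lid tray: nudge it back along the tray floor, without lifting any lid, until the mouth is clear. Then draw the eared stop plate out from under the low shelf by the ear that sticks out, lay it down on the counter clear of the shelf and let go; take it again by its upright rib, and slide its ears down into the spring-clipped slots either side of the mouth, pressing until it sits fully home and flat on the tray floor, then let go. All lids stay flat in the tray behind the plate; leave the other things on the counter where they are.

Things in the scene. Friction and masses are not known exactly. Their poses are not given: they have to be found in the camera images.
- tray: Fixed steel tray 260 x 190 mm, floor 6 mm thick. Origin: centre of its mouth, at counter height. Local +x runs into the tray, about away from the robot; z up. Floor x -40 to 220 mm, open at -x. Mouth: x -34 to 34, a 106 mm gap between two cheeks, tops 48 mm over the counter. Behind it 180 mm wide inside, walls 36 mm above the counter, end wall at x = 215.
- seat (a point): Centre of the mouth on the tray floor's top, 6 mm above the counter; axes as the tray's. The stop plate, fully home, lies flat here on its underside, its length along tray y, either end first; plate_mid is then 24 mm above this point.
- slot_left (a point): Top centre of the upright slot in the cheek on the tray's +y side, 65 mm from the mouth's centre, 48 mm above the counter. Slot open at the top and towards the mouth, closed at y = 77 mm; 28 mm wide along tray x down to the floor, flared to about 44 mm over its top 11 mm. Two sloping spring leaves face each other in it and narrow to 21 mm, 9 mm above the floor.
- slot_right (a point): The same in the cheek on the -y side. The four spring clips push back with about 3 N each: the plate's ears meet them about 15 mm above the floor, its weight alone does not seat it, and it must be pressed down the rest with some 5 to 15 N.
- plate_mid (a point): Centre of the aluminium stop plate, half-way up (24 mm over its underside); 0.3 to 0.45 kg. Flat body 50 (local x) x 96 (y) x 12 mm; an ear on each end, 24 mm wide (x), 24 long, 12 thick: 144 mm over all along y. On top an upright rib along y, 56 long, 12 thick (x), 36 high above the body. Same end for end. Starts flat on the counter, rib up, under the low shelf.
- plate_ear (a point): Centre of the ear that sticks out of the shelf at the start (plate local +y, 60 mm from plate_mid; 6 mm above the plate's underside). At first about 38 to 46 mm of the plate's length is outside the shelf.
- shelf: Fixed low steel shelf: 150 mm long, 124 wide, roof underside 54 and top 58 mm above the counter, side walls, no floor. Origin: middle of its open end, at counter height. Local +x runs inward under the roof (about world +y); the plate is drawn out along local -x. z up. The plate is clear when plate_mid is 75 mm or more outside (local x below -75 mm).
- lid_a_mid (a point): Centre, half-way up, of the white plastic round claw lid that blocks the mouth at the start: 80 mm across, 25 mm high, 80 g, lying flat on the tray floor, sliding easily (slick plastic, friction about 0.2). It clears the mouth when its centre is 74 mm or more from the tray's origin along tray x. Pushing it back pushes the other two lids back and apart; there is room for all three.
- lid_b_mid (a point): Centre of a second such lid, in the tray behind the first, on the tray's +y side.
- lid_c_mid (a point): Centre of a third such lid, in the tray behind the first, on the tray's -y side.
- shell: Bystander: dented steel teat-cup shell standing upright, 48 mm across, 145 mm high. Origin under its centre.
- liner: Bystander: worn black liner standing on its head, 60 mm across at the foot, 135 mm high. Origin under its centre.
- nipple: Bystander: bronze claw nipple standing on its flange, 44 mm across, 70 mm high. Origin under its centre.
- bottle: Bystander: white bottle, 72 mm across, 190 mm high. Origin under its centre.
- grease: Bystander: dark can, 68 mm across, 75 mm high. Origin under its centre.
- brush: Bystander: white brush lying on the counter along its local x. Origin under its middle.
- spanner: Bystander: steel spanner lying on the counter along its local x. Origin under its middle.
Things that resemble listed ones, but are neither listed nor needed, are in the scene too. What is shaped like the part that bears lid_a_mid but red is not meant.

How it is judged:
By the outcome, as a careful person would: the job done as asked, in the order asked, and still so for the second after the job is handed in, with the robot touching nothing.
It also fails if it takes over 58 s, if anything falls off the work surface, if the arm or the gripper's body presses on something with over 40 N, if the wrist force passes 120 N, or if a joint passes its speed limit or range.

ROBOT

A 6-joint arm with a two-finger parallel gripper is mounted at the origin on the work surface. World frame = base frame: x ahead of the robot, y to its left, z up, the work surface at z = 0. Lengths are in m, angles in rad, forces in N, time in s.
With the tool pointing down it reaches from about 0.4 to 0.825 m from the base axis. Payload 7 kg.
Tool frame: the origin (TCP) lies at the very end of the fingers, on their centre line; the grasp point (between the pads) lies 19 mm behind it; z points along the fingers, y is the line along which they close (so a half turn about z gives the same grasp; the last joint's range is limited). The gripper opens to 88 mm and grips with 3 to 60 N. Pads are 19 mm wide; open, the fingers measure 130 mm over their backs; the gripper's body (78 mm by 193 mm) begins 47 mm behind the grasp point.
Start: joints at [1.473, 0.359, 0.012, 0, -1.224, -0.288], TCP at [0.254, 0.625, 0.227] pointing down, gripper open.
Joint ranges: [-3.07, 3.07], [-1.43, 2.12], [-1.02, 1.25], [-3.03, 1.67], [-3.05, -0], [-3.03, 3.03]. Speed limits (rad/s): [2.39, 2.39, 3.01, 3.14, 3.14, 3.14].

INTERFACE

Orientations are given as [roll, pitch, yaw] about the fixed x, y, z axes, in that order (R = Rz(yaw) Ry(pitch) Rx(roll)).
In Python, from station import status, viewer, job gives the robot as it stands.
- The arm moves only by the tool move_arm, never from a script. Its argument "rows" is a list of rows, each a list of 3 entries, a list of its own where there are three numbers: the shift along the tool's x, y, z in units of 30 cm (1.0 is 30 cm), then the turn, a rotation vector about the tool's x, y, z in units of 60 degrees (1.0 is 60 degrees), then the opening, from 0 (shut) to 1 (fully open). In form: [[[x, y, z], [ax, ay, az], hand], ...]. A call has 1 to 10 rows; each row is the pose to reach, as a shift and turn from the pose commanded when the call began, along the tool's axes at that moment; what a row does not reach only later rows make up. A row lasts 1/10 s, in which the tool goes at most 50 mm and 8.59 degrees, less where a joint would pass 70% of its speed; a pose out of reach is approached as far as the arm can. A call with a number of a shift or a turn outside -1 to 1 is refused whole. A call with a gripper value outside its range is refused whole. The fingers move at their own pace and stop on an object; "squeeze" is the grip in N (left out, the last holds). Time passes only in rows, so rows that repeat a pose let the fingers close. It gives the time, the measured TCP pose, the force, the opening and the grip force at its end, in the units of the state.
- status.get_obs(): the state, without advancing time (a new reading comes with each control period).
- viewer.grab_frame(name): name is "scene" or "top" or "wrist"; returns a dict with "color" (400x640x3 uint8, blue, green, red), "depth" (400x640 float32, m along the optical axis (not along the pixel's ray), 0 where there is no reading), "camera_matrix" (3x3 intrinsics, pixels), "origin" and "orientation" of the camera in the world. Camera axes: x right, y up, looking along -z (the intrinsics and any distortion apply to the point x, -y, -z); pixel columns grow to the right and rows downward; lengths in m; the calibration is good to about 2 mm. A picture is of the moment at which its call begins.
- job.finish_job(): hands the job in; it is judged then, once.
Trained networks look in the newest picture that a camera, given by its name, has taken for a name from the list of things; names that differ only in an ending like _2 or _b are one class to them, and where a whole thing is asked for, a point or a joint stands for the part that bears it (a point fixed in the world has none). Each returns a list of dicts, best first, with "score" (0 to 1); they miss things now and then, are a little off and sometimes report something else, mostly with a low value. They report only what shows in the picture. A call takes as long as a camera call. They do not tell look-alikes from the thing itself.
- viewer.look_for(camera, label): "uv" ([column, row] in pixels, amid what is visible of it).
- viewer.mark_of(camera, label): "uv" ([column, row] in pixels: a listed point, or the origin of a listed thing).
The state is a dict: "time_s": time; "qpos": joint angles; "qvel": joint speeds; "tau": joint torques, N m; "position": TCP position; "tool_rot": TCP orientation; "contact_force": force on the tool from outside, world axes, zero at the start; "torque": the same for the moment, N m; "gripper_width": finger opening in m; "grasp_force": force on a finger pad.
Only numpy, scipy, OpenCV 4.12 (cv2) and the standard library are available. Lean on these libraries where they do the work, as an engineer would, in place of code of your own. Each camera call takes 0.05 s, during which the arm holds its last target. There are 200 camera calls.

## Working session

There is one attempt and no reset: what is moved stays moved. The work goes in short steps, Python scripts to look and compute and a tool call to move; the robot and the scene stay as the last step left them, time stands still between calls to the robot, and variables do not carry over. Pictures are saved under pics/ and viewed, at most 10 in all, crops included, and the job is handed in when it is done.

Besides the shell and the picture viewer there is one more tool, called after ">>>" by a JSON object that holds its "name" and its "arguments". move_arm: Moves the arm, as the interface text tells. Its arguments: {"type":"object","properties":{"rows":{"type":"array"},"squeeze":{"type":"number"}},"required":["rows"]}

```bash
mkdir -p pics; ls; cat > h.py <<'E'
import numpy as np, cv2
from scipy.spatial.transform import Rotation as R
from station import status, viewer, job
def rot(o):
    o=np.array(o,float)
    if o.shape==(3,3): return o
    return R.from_euler('xyz',o).as_matrix() if o.size==3 else R.from_quat(o).as_matrix()
def ray(f,uv):
    K=np.array(f['camera_matrix']); d=np.linalg.inv(K)@[uv[0],uv[1],1]
    return np.array(f['origin']), rot(f['orientation'])@(d*[1,-1,-1])
def at_z(f,uv,z):
    o,d=ray(f,uv); return o+d*(z-o[2])/d[2]
def cloud(f):
    h,w=f['depth'].shape; u,v=np.meshgrid(np.arange(w),np.arange(h))
    K=np.array(f['camera_matrix']); d=np.stack([u,v,np.ones_like(u)],-1)@np.linalg.inv(K).T*[1,-1,-1]
    return np.array(f['origin'])+(d*f['depth'][...,None])@rot(f['orientation']).T
def tool():
    s=status.get_obs(); return np.array(s['position']),rot(s['tool_rot']),s
E
cat > a.py <<'E'
from h import *
np.set_printoptions(precision=4,suppress=True)
p,T,s=tool(); print(s)
for c in ['top','scene']:
    f=viewer.grab_frame(c); cv2.imwrite(f'pics/{c}0.png',f['color']); np.savez(f'{c}0.npz',**f)
    print(c,f['origin'],f['orientation'],f['camera_matrix'])
    for n,z in [('tray',0),('seat',.006),('slot_left',.048),('slot_right',.048),('plate_mid',.024),('plate_ear',.006),('shelf',0),('lid_a_mid',.0185),('shell',0),('liner',0),('nipple',0),('bottle',0),('grease',0),('brush',0),('spanner',0)]:
        print(n,[(np.round(r['uv']).astype(int).tolist(),round(r['score'],2),at_z(f,r['uv'],z)[:2].round(4).tolist()) for r in viewer.mark_of(c,n)[:4]])
E
python3 a.py
```

```text
pics
{'time_s': 0.0, 'qpos': array([ 1.4731,  0.3594,  0.011 , -0.0004, -1.2241, -0.2881]), 'qvel': array([ 0.0016,  0.0012, -0.0007,  0.0011,  0.0006, -0.0013]), 'tau': array([  0.0019, -58.272 ,  29.3049,   6.997 ,   0.0072,  -0.0001]), 'position': array([0.2538, 0.6249, 0.2256]), 'tool_rot': array([ 3.1399, -0.0001, -0.3859]), 'contact_force': array([-0.8969,  0.7012,  0.4835]), 'torque': array([ 0.0182, -0.0179,  0.0046]), 'grasp_force': 0.0, 'gripper_width': 0.08796334040382618}
top [0.4012 0.0371 1.5286] [ 0.1051 -0.0171 -1.5635] [[480.5418   0.     321.0163]
 [  0.     480.5418 196.6158]
 [  0.       0.       1.    ]]
tray [([386, 223], 0.73, [0.4811, -0.1945])]
seat [([384, 220], 0.56, [0.489, -0.1885])]
slot_left [([366, 225], 0.61, [0.4713, -0.1253])]
slot_right [([409, 220], 0.75, [0.4875, -0.2586]), ([444, 188], 0.6, [0.5877, -0.3711]), ([367, 222], 0.49, [0.4803, -0.1309])]
plate_mid [([238, 203], 0.73, [0.5375, 0.2723])]
plate_ear [([259, 198], 0.56, [0.557, 0.2093])]
shelf [([247, 202], 0.84, [0.5441, 0.2469])]
lid_a_mid [([379, 224], 0.91, [0.4765, -0.1715]), ([398, 2
[... 1038 characters left out ...]
97])]
plate_ear [([383, 170], 0.58, [0.5467, 0.2239])]
shelf [([389, 166], 0.7, [0.5477, 0.2505])]
lid_a_mid [([203, 192], 0.97, [0.2997, -0.2268]), ([243, 183], 0.62, [0.3433, -0.1213]), ([249, 225], 0.58, [0.4656, -0.1818])]
shell [([208, 314], 0.72, [0.5981, -0.3854])]
liner [([446, 190], 0.97, [0.708, 0.3212])]
nipple [([298, 160], 0.55, [0.3643, 0.0528]), ([251, 234], 0.39, [0.4829, -0.1888]), ([255, 239], 0.38, [0.5011, -0.1892])]
bottle [([417, 250], 0.67, [0.787, 0.1259]), ([389, 171], 0.63, [0.5588, 0.2398])]
grease [([170, 247], 0.82, [0.3832, -0.3746])]
brush [([373, 288], 0.9, [0.7937, -0.0312])]
spanner [([253, 234], 0.71, [0.4862, -0.1855]), ([391, 96], 0.55, [0.3425, 0.4493])]
```

```bash
python3 - <<'E'
import cv2
a=cv2.imread('pics/top0.png')[90:310,150:500]; cv2.imwrite('pics/top0c.png',cv2.resize(a,None,fx=2.28,fy=2.28,interpolation=cv2.INTER_CUBIC))
E
```

```text
(no output)
```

View pics/top0c.png

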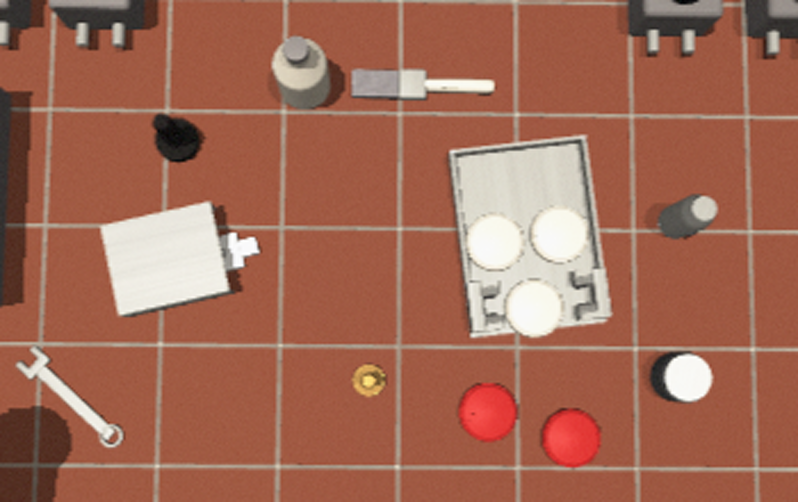

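View pics/scene0.png

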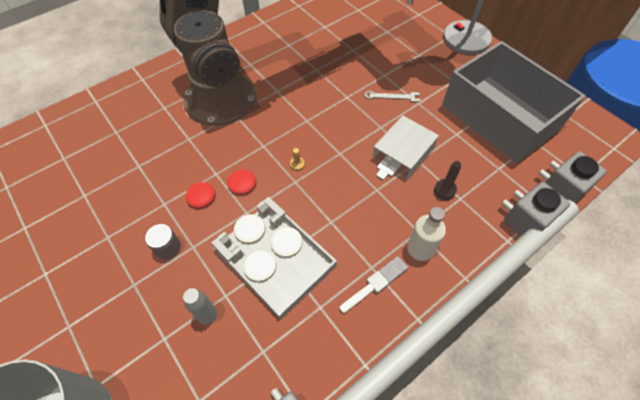

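The top view shows the tray with its mouth toward the robot. White lid A is at crop (534,307), about (384,225) in the full frame. The shelf is at crop (165,258) with the plate ear at (245,250), and the two red look-alike lids are at (488,410) and (570,437). Next I'll fit the shelf, tray and lids from depth.

```bash
cat > b.py <<'E'
from h import *
np.set_printoptions(precision=4,suppress=True)
for c in ['top','scene']:
    f=dict(np.load(f'{c}0.npz')); P=cloud(f); ok=f['depth']>0
    X,Y,Z=P[...,0],P[...,1],P[...,2]
    table=ok&(abs(Z)<.02)&(abs(X-.5)<.1)&(abs(Y-.05)<.05); print(c,'table z',np.median(Z[table]),Z[table].std())
    m=ok&(abs(Z-.058)<.012)&(abs(X-.54)<.15)&(abs(Y-.3)<.13)
    print('shelf n',m.sum(),'z',np.median(Z[m]),cv2.minAreaRect(P[m][:,:2].astype(np.float32)*1000))
    m=ok&(Z>.025)&(Z<.06)&(abs(X-.57)<.18)&(abs(Y+.17)<.14)
    r=cv2.minAreaRect(P[m][:,:2].astype(np.float32)*1000); print('tray',r,cv2.boxPoints(r))
    # lids: white-ish blobs
    col=f['color'].astype(int); w=ok&(col.min(-1)>215)&(abs(X-.57)<.2)&(abs(Y+.17)<.15)
    n,l,st,ce=cv2.connectedComponentsWithStats(w.astype(np.uint8))
    for i in range(1,n):
        if st[i,4]>100:
            q=P[l==i]; print('white',st[i,4],cv2.minEnclosingCircle(q[:,:2].astype(np.float32)*1000),np.median(q[:,2]), q[:,:2].mean(0))
    # ear
    m=ok&(Z>.005)&(Z<.06)&(abs(X-.55)<.06)&(Y>.18)&(Y<.238)
    q=P[m]; print('ear',m.sum(),q[:,:2].mean(0),q[:,1].min(),np.median(q[:,2]))
E
python3 b.py
```

```text
top table z 0.00036594712872461965 0.003450538609501419
shelf n 2003 z 0.05841162319161808 ((535.130126953125, 314.24078369140625), (124.72493743896484, 152.51844787597656), 13.071910858154297)
tray ((570.5718994140625, -179.9559326171875), (266.25421142578125, 191.67413330078125), 7.056514739990234) [[ 426.6797 -101.1992]
 [ 450.2266 -291.4215]
 [ 714.4641 -258.7126]
 [ 690.9172  -68.4904]]
white 416 ((576.322265625, -222.98609924316406), 38.3206672668457) 0.02891438284616321 [ 0.5744 -0.2207]
white 415 ((565.5106811523438, -132.67291259765625), 38.51982498168945) 0.029160979861518443 [ 0.5632 -0.1308]
white 423 ((475.5531921386719, -185.8450469970703), 39.96703338623047) 0.029048055388646743 [ 0.4724 -0.1846]
ear 219 [0.5452 0.2184] 0.18072240379185056 0.011075704598482838
scene table z -0.0008182744352167592 0.0018645817928721006
shelf n 1840 z 0.057042689621165044 ((536.1398315429688, 314.6242370605469), (126.02278137207031, 155.7686767578125), 13.280329704284668)
tray ((572.2630615234375, -178.38177490234375), (265.7386169433594, 191.66921997070312), 7.045585632324219) [[ 428.6421  -99.5684]
 [ 452.1521 -289.7903]
 [ 715.884  -257.1951]
 [ 692.374   -66.9732]]
white 4891 ((575.1448974609375, -187.90516662597656), 151.56190490722656) 0.0075081026912916515 [ 0.5927 -0.18  ]
ear 214 [0.5413 0.2229] 0.19530338744022263 0.012027685251180642
```

```bash
cat >> h.py <<'E'
def row(x,y,z,yaw,ref=None):
    "row numbers from measured pose to tool-down pose at x,y,z,yaw (yaw mod half turn not applied)"
    p,T,s=tool() if ref is None else ref
    G=R.from_euler('xyz',[np.pi,0,yaw]).as_matrix()
    d=T.T@(np.array([x,y,z])-p)/.3; r=R.from_matrix(T.T@G).as_rotvec()/np.radians(60)
    print('row',d.round(3).tolist(),r.round(3).tolist())
TY=0.1231; TO=np.array([.4821,-.1902])
def tray(x,y): return TO+x*np.array([np.cos(TY),np.sin(TY)])+y*np.array([-np.sin(TY),np.cos(TY)])
E
python3 - <<'E'
from h import *
print(tray(-.072,.006),tray(.04,.0))
row(.45,.37,.2,-.386);row(.45,.37,.2,TY)
E
```

```text
[ 0.40990811 -0.19308624] [ 0.52179731 -0.18528843]
row [0.926, 0.543, 0.088] [0.0, -0.0, 0.0]
row [0.926, 0.543, 0.088] [0.0, 0.0, -0.486]
```

>>> {"name": "move_arm", "arguments": {"rows": [[[0.92,0.54,0.09],[0,0,-0.486],1],[[0.92,0.54,0.09],[0,0,-0.486],1],[[0.92,0.54,0.09],[0,0,-0.486],1],[[0.92,0.54,0.09],[0,0,-0.486],1],[[0.92,0.54,0.09],[0,0,-0.486],1],[[0.92,0.54,0.09],[0,0,-0.486],1],[[0.92,0.54,0.09],[0,0,-0.486],1],[[0.92,0.54,0.09],[0,0,-0.486],1],[[0.92,0.54,0.09],[0,0,-0.486],1]]}}

```text
time_s: 2.5
position: [0.4492, 0.3711, 0.1997]
tool_rot: [-3.141, -0.0, 0.122]
contact_force: [1.3, 0.1, -0.1]
gripper_width: 0.0874
grasp_force: 0.0
```

```bash
python3 - <<'E'
from h import *
row(.45,.11,.2,TY)
E
```

```text
row [-0.103, 0.864, -0.001] [-0.0, -0.0, -0.001]
```

>>> {"name": "move_arm", "arguments": {"rows": [[[-0.1,0.86,0],[0,0,0],1],[[-0.1,0.86,0],[0,0,0],1],[[-0.1,0.86,0],[0,0,0],1],[[-0.1,0.86,0],[0,0,0],1],[[-0.1,0.86,0],[0,0,0],1],[[-0.1,0.86,0],[0,0,0],1],[[-0.1,0.86,0],[0,0,0],1]]}}

```text
time_s: 3.2
position: [0.4507, 0.1112, 0.2001]
tool_rot: [-3.141, -0.001, 0.122]
contact_force: [0.1, 1.2, 0.2]
gripper_width: 0.0878
grasp_force: 0.0
```

```bash
python3 - <<'E'
from h import *
f=viewer.grab_frame('wrist');cv2.imwrite('pics/w1.png',f['color']);np.savez('w1.npz',**f)
print(f['origin'],f['orientation'])
P=cloud(f);h,w=P.shape[:2]
for v in (20,200,380): print([P[v,u].round(2).tolist() for u in (20,320,620)])
row(.41,-.191,.16,TY)
E
```

```text
[0.5193375  0.11895668 0.35910309] [-2.57652998e-01  4.60016975e-04 -1.44788842e+00]
[[0.56, 0.36, 0.06], [0.6, 0.13, -0.0], [0.63, -0.14, 0.01]]
[[0.39, 0.42, -0.0], [0.43, 0.11, 0.0], [0.47, -0.17, 0.03]]
[[0.47, 0.16, 0.31], [0.48, 0.11, 0.31], [0.48, 0.06, 0.31]]
row [-0.259, 0.986, 0.133] [-0.001, -0.001, -0.0]
```

View pics/w1.png

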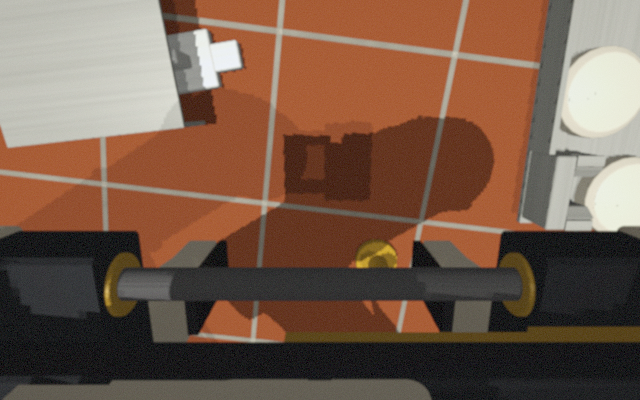

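The wrist view shows the ear at (228,55), the body's front edge near (207,62), the shelf lip at x≈165-185, and the left cheek of the tray at (555,185). I'll push the lid first and fit the plate from this frame.

```bash
python3 - <<'E'
from h import *
f=dict(np.load('w1.npz'));P=cloud(f);Z=P[...,2];v=np.arange(400)[:,None]+0*np.arange(640)
u=np.arange(640)[None]+0*v
m=(Z>.007)&(Z<.018)&(v<130)&(u>150)&(u<260)
q=P[m][:,:2]*1000
print(m.sum(),np.median(Z[m]))
m2=m&(u>214)&(u<245)  # ear
print('ear',cv2.minAreaRect((P[m2][:,:2]*1000).astype(np.float32)))
print('all',cv2.minAreaRect(q.astype(np.float32)))
ms=(abs(Z-.058)<.006)&(v<160)&(u<200)
pts=(P[ms][:,:2]*1000).astype(np.float32); hull=cv2.convexHull(pts)[:,0]; print('shelf hull',cv2.approxPolyDP(hull[:,None],4,True)[:,0].round(1).tolist())
s=[at_z(f,uv,.012)[:2].round(4).tolist() for uv in [(211,45),(236,39),(243,67),(217,72),(206,29),(219,88)]];print(s)
E
```

```text
2949 0.012595406495083117
ear ((550.3768310546875, 207.18141174316406), (41.98381042480469, 24.370059967041016), 2.1395626068115234)
all ((536.6516723632812, 223.90884399414062), (81.97181701660156, 62.86148452758789), 12.30733871459961)
shelf hull [[585.9000244140625, 251.0], [569.5, 370.5], [483.8999938964844, 379.8999938964844], [459.20001220703125, 374.6000061035156], [493.70001220703125, 228.3000030517578]]
[[0.5646, 0.2233], [0.5723, 0.2012], [0.5495, 0.1933], [0.5422, 0.2167], [0.5773, 0.2283], [0.5285, 0.2142]]
```

>>> {"name": "move_arm", "arguments": {"rows": [[[-0.26,0.986,0.13],[0,0,0],0.5],[[-0.26,0.986,0.13],[0,0,0],0.5],[[-0.26,0.986,0.13],[0,0,0],0.5],[[-0.26,0.986,0.13],[0,0,0],0.5],[[-0.26,0.986,0.13],[0,0,0],0.5],[[-0.26,0.986,0.13],[0,0,0],0.5],[[-0.26,0.986,0.13],[0,0,0],0.5],[[-0.26,0.986,0.13],[0,0,0],0.5]]}}

```text
time_s: 4.05
position: [0.4101, -0.1918, 0.1601]
tool_rot: [-3.142, 0.001, 0.121]
contact_force: [-0.4, 0.4, -0.9]
gripper_width: 0.0439
grasp_force: 0.0
```

```bash
python3 - <<'E'
from h import *
x,y=tray(-.072,.005);print(x,y);row(x,y,.013,TY)
f=viewer.grab_frame('wrist');cv2.imwrite('pics/w2.png',f['color']);np.savez('w2.npz',**f)
P=cloud(f);Z=P[...,2];col=f['color'].astype(int)
v,u=np.mgrid[:400,:640]
w=(col.min(-1)>190)&(v<235)&(abs(Z-.031)<.006)
n,l,st,ce=cv2.connectedComponentsWithStats(w.astype(np.uint8))
for i in range(1,n):
    if st[i,4]>300: print('white',st[i,4],ce[i],cv2.minEnclosingCircle((P[l==i][:,:2]*1000).astype(np.float32)))
E
```

```text
0.4100308947426234 -0.1940786682509818
row [-0.001, 0.008, 0.49] [-0.0, 0.001, -0.002]
white 2299 [265.31448456  13.9199652 ] ((551.9661865234375, -134.77284240722656), 34.5260124206543)
white 2204 [386.53901996  13.42876588] ((561.3389282226562, -224.20150756835938), 33.16400146484375)
white 2679 [327.02239642  90.40126913] ((486.72760009765625, -188.25457763671875), 35.329681396484375)
```

View pics/w2.png

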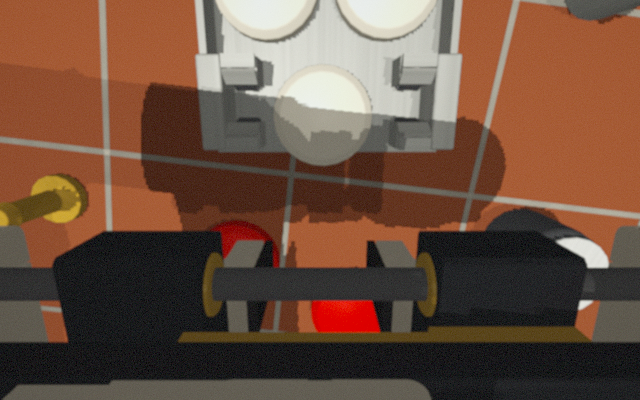

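The wrist view shows lid A at (324,115) in the mouth, between the cheeks at (222,100) and (432,100), with lids B and C behind it. The fingers line up with the mouth, so I'll descend and push.

>>> {"name": "move_arm", "arguments": {"rows": [[[0,0.005,0.49],[0,0,0],0.5],[[0,0.005,0.49],[0,0,0],0.5],[[0,0.005,0.49],[0,0,0],0.5],[[0,0.005,0.49],[0,0,0],0.5],[[0,0.005,0.49],[0,0,0],0.5]]}}

```text
time_s: 4.6
position: [0.4105, -0.1917, 0.014]
tool_rot: [3.141, 0.002, 0.126]
contact_force: [0.3, 0.6, 1.2]
gripper_width: 0.0439
grasp_force: 0.0
```

```bash
python3 - <<'E'
from h import *
x,y=tray(.042,0);row(x,y,.013,TY)
E
```

```text
row [0.377, 0.026, 0.002] [0.0, 0.002, 0.003]
```

>>> {"name": "move_arm", "arguments": {"rows": [[[0.04,0.005,0],[0,0,0],0.5],[[0.08,0.01,0],[0,0,0],0.5],[[0.12,0.01,0],[0,0,0],0.5],[[0.16,0.015,0],[0,0,0],0.5],[[0.2,0.02,0],[0,0,0],0.5],[[0.24,0.02,0],[0,0,0],0.5],[[0.28,0.02,0],[0,0,0],0.5],[[0.32,0.02,0],[0,0,0],0.5],[[0.35,0.02,0],[0,0,0],0.5],[[0.375,0.02,0],[0,0,0],0.5]]}}

```text
time_s: 5.6
position: [0.5229, -0.1849, 0.0134]
tool_rot: [-3.142, 0.0, 0.123]
contact_force: [-1.0, -0.6, 0.5]
gripper_width: 0.0436
grasp_force: 0.5
```

>>> {"name": "move_arm", "arguments": {"rows": [[[0.01,0,0],[0,0,0],0.5],[[0.01,0,0],[0,0,0],0.5],[[-0.05,0,0],[0,0,0],0.5],[[-0.1,0,0],[0,0,0],0.5],[[-0.1,0,-0.15],[0,0,0],0.5],[[-0.1,0,-0.35],[0,0,0],0.5],[[-0.1,0,-0.5],[0,0,0],0.5],[[-0.1,0,-0.5],[0,0,0],0.5]]}}

```text
time_s: 6.4
position: [0.4953, -0.1895, 0.1705]
tool_rot: [3.139, -0.011, 0.124]
contact_force: [-0.5, 0.4, -0.8]
gripper_width: 0.0438
grasp_force: 0.0
```

```bash
python3 - <<'E'
from h import *
f=viewer.grab_frame('wrist');cv2.imwrite('pics/w3.png',f['color']);np.savez('w3.npz',**f)
g=viewer.grab_frame('top');np.savez('top1.npz',**g)
for nm,f in (('w',f),('t',g)):
    P=cloud(f);Z=P[...,2];col=f['color'].astype(int);X=P[...,0];Y=P[...,1]
    m=(abs(X-.57)<.15)&(abs(Y+.18)<.1)&(col.min(-1)>170)&(abs(Z-.031)<.006)
    n,l,st,ce=cv2.connectedComponentsWithStats(m.astype(np.uint8))
    for i in range(1,n):
        if st[i,4]>150:
            c,r=cv2.minEnclosingCircle((P[l==i][:,:2]*1000).astype(np.float32)); d=np.array(c)/1000-TO
            print(nm,st[i,4],ce[i],c,r,'local',d@[np.cos(TY),np.sin(TY)],d@[-np.sin(TY),np.cos(TY)])
row(.45,.11,.2,TY)
E
```

```text
w 5775 [252.18805195  32.91480519] (622.246826171875, -121.36302185058594) 37.837799072265625 local 0.14753874794129582 0.051107536652703595
w 5753 [380.29428124  32.59812272] (635.9429931640625, -221.0771026611328) 37.696014404296875 local 0.14888744716106195 -0.049533726816038515
w 206 [197.72815534  68.40291262] (586.7318725585938, -84.20421600341797) 21.94484519958496 local 0.11685524958981122 0.0923460103278469
w 3985 [319.59096612  90.10614806] (570.1998901367188, -179.4906005859375) 37.408260345458984 local 0.08874821698299883 -0.00018936802899877572
t 342 [395.11111111 172.29239766] (637.9608764648438, -222.16519165039062) 38.72679138183594 local 0.15075645492867926 -0.05086135651919443
t 262 [363.72137405 174.37022901] (624.3712158203125, -121.17382049560547) 40.50107955932617 local 0.14967029372786336 0.05103445388536996
row [-0.019, -1.006, -0.115] [0.0, -0.004, -0.0]
```

View pics/w3.png

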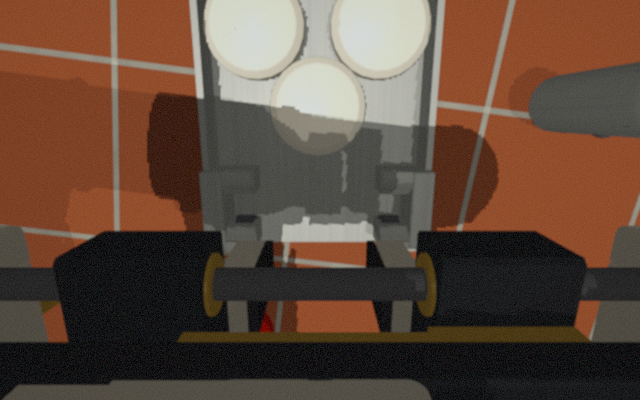

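The wrist view shows lid A at (318,105), well behind the mouth (local x about 0.085), and lids B and C flat at (255,30) and (382,30). The mouth is clear, so I'll move on to the plate.

>>> {"name": "move_arm", "arguments": {"rows": [[[0,-0.4,-0.1],[0,0,0.16],1],[[0.0,-0.99,-0.1],[0,0,0.7],1],[[0.0,-0.99,-0.1],[0,0,0.7],1],[[0.0,-0.99,-0.1],[0,0,0.7],1],[[0.0,-0.99,-0.1],[0,0,0.7],1],[[0.0,-0.99,-0.1],[0,0,0.7],1],[[0.0,-0.99,-0.1],[0,0,0.7],1],[[0.0,-0.99,-0.1],[0,0,0.7],1]]}}

```text
time_s: 7.3
position: [0.4548, 0.1088, 0.1924]
tool_rot: [3.141, 0.001, -0.606]
contact_force: [-0.3, -1.1, 0.3]
gripper_width: 0.0873
grasp_force: 0.0
```

```bash
python3 - <<'E'
from h import *
row(.53,.265,.2,-1.344)
E
```

```text
row [-0.091, -0.57, -0.026] [0.001, 0.0, 0.705]
```

>>> {"name": "move_arm", "arguments": {"rows": [[[-0.09,-0.57,-0.026],[0,0,0.705],0.6],[[-0.09,-0.57,-0.026],[0,0,0.705],0.6],[[-0.09,-0.57,-0.026],[0,0,0.705],0.6],[[-0.09,-0.57,-0.026],[0,0,0.705],0.6],[[-0.09,-0.57,-0.026],[0,0,0.705],0.6],[[-0.09,-0.57,-0.026],[0,0,0.705],0.6],[[-0.09,-0.57,-0.026],[0,0,0.705],0.6]]}}

```text
time_s: 8.0
position: [0.5311, 0.2605, 0.2]
tool_rot: [3.139, -0.001, -1.345]
contact_force: [-0.1, -0.3, 1.2]
gripper_width: 0.0527
grasp_force: 0.0
```

```bash
python3 - <<'E'
from h import *
p,T,s=tool();print(s['qpos'])
f=viewer.grab_frame('wrist');cv2.imwrite('pics/w4.png',f['color']);np.savez('w4.npz',**f)
P=cloud(f);Z=P[...,2]
for n in('plate_ear','shelf','plate_mid'): print(n,[(r['uv'],r['score']) for r in viewer.mark_of('wrist',n)])
m=(Z>.006)&(Z<.018)&(abs(P[...,0]-.55)<.06)&(abs(P[...,1]-.21)<.05)
m=cv2.morphologyEx(m.astype(np.uint8),cv2.MORPH_OPEN,np.ones((5,5)))>0
v,u=np.nonzero(m);print(m.sum(),u.min(),u.max(),v.min(),v.max())
E
```

```text
[ 7.86019301e-01  2.42785182e-01 -2.14559024e-01 -2.78365708e-04
 -1.11588500e+00 -5.59673777e-01]
plate_ear [([137.8, 192.1], 0.71), ([308.5, 125.2], 0.65)]
shelf [([302.8, 158.4], 0.93)]
plate_mid []
2034 281 332 112 167
```

View pics/w4.png

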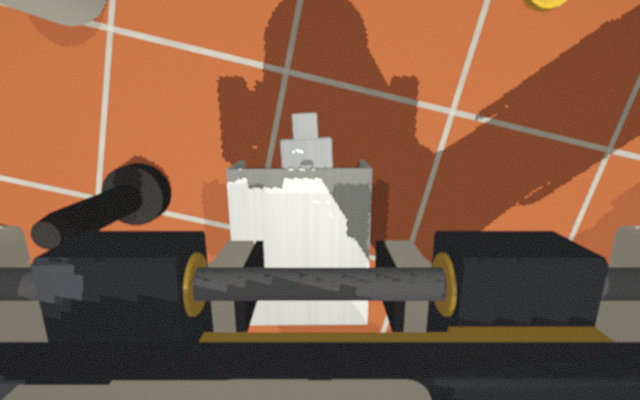

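The wrist view shows the ear tip at (292-316,113), the ear base at about (295-320,138), the body's front edge at (282-331,138), and the shelf lip at about row 167.

```bash
python3 - <<'E'
from h import *
f=dict(np.load('w4.npz'));P=cloud(f);Z=P[...,2]
m=(Z>.006)&(Z<.018)&(abs(P[...,0]-.55)<.06)&(abs(P[...,1]-.21)<.05)
m=cv2.morphologyEx(m.astype(np.uint8),cv2.MORPH_OPEN,np.ones((5,5)))>0
for r in range(110,170,4):
    us=np.nonzero(m[r])[0]
    if len(us):
        a,b=at_z(f,(us.min(),r),.012),at_z(f,(us.max()+1,r),.012); print(r,us.min(),us.max(),a[:2].round(4),b[:2].round(4),((a+b)/2)[:2].round(4),round(np.linalg.norm(a-b)*1000,1))
g=cv2.cvtColor(f['color'],cv2.COLOR_BGR2GRAY); print(g[100:122,304].tolist())
print('tip',at_z(f,(304,113),.012)[:2],'base',at_z(f,(307.5,138),.012)[:2])
ms=(abs(Z-.058)<.006)&(P[...,1]>.2)&(P[...,1]<.33)
for u in (240,280,320,350):
    v=np.nonzero(ms[:,u])[0]; print('lip',u,v.min(),at_z(f,(u,v.min()),.058)[:2])
E
```

```text
114 292 316 [0.5713 0.2016] [0.5483 0.1962] [0.5598 0.1989] 23.6
118 292 316 [0.5705 0.2052] [0.5475 0.1998] [0.559  0.2025] 23.7
122 292 317 [0.5698 0.2088] [0.5457 0.2032] [0.5577 0.206 ] 24.7
126 293 317 [0.5681 0.2122] [0.5449 0.2068] [0.5565 0.2095] 23.8
130 293 317 [0.5673 0.2159] [0.544  0.2105] [0.5557 0.2132] 23.9
134 293 317 [0.5665 0.2195] [0.5432 0.2141] [0.5549 0.2168] 24.0
138 294 331 [0.5648 0.223 ] [0.5292 0.2148] [0.547  0.2189] 36.5
142 281 331 [0.5762 0.2296] [0.5283 0.2185] [0.5523 0.224 ] 49.2
146 281 331 [0.5755 0.2333] [0.5274 0.2222] [0.5515 0.2278] 49.3
150 281 331 [0.5747 0.2371] [0.5265 0.2259] [0.5506 0.2315] 49.4
154 281 331 [0.5739 0.2409] [0.5256 0.2297] [0.5498 0.2353] 49.6
158 282 332 [0.5722 0.2444] [0.5238 0.2333] [0.548  0.2389] 49.7
162 282 332 [0.5714 0.2483] [0.5228 0.2371] [0.5471 0.2427] 49.9
166 282 328 [0.5707 0.2521] [0.5257 0.2418] [0.5482 0.247 ] 46.1
[88, 87, 80, 84, 88, 87, 86, 89, 88, 85, 81, 91, 118, 160, 183, 191, 192, 194, 193, 195, 191, 191]
tip [0.56044495 0.19811711] base [0.55217164 0.22009351]
lip 240 168 [0.60210392 0.25408713]
lip 280 168 [0.56892219 0.24642923]
lip 320 168 [0.53572007 0.23876663]
lip 350 168 [0.51080511 0.23301659]
```

```bash
python3 - <<'E'
from h import *
row(.5568,.2097,.1,-1.304);row(.5568,.2097,.004,-1.304)
E
```

```text
row [0.185, -0.044, 0.338] [-0.0, 0.0, -0.041]
row [0.185, -0.044, 0.658] [-0.0, 0.0, -0.041]
```

>>> {"name": "move_arm", "arguments": {"rows": [[[0.185,-0.044,0.3],[0,0,-0.041],0.6],[[0.185,-0.044,0.3],[0,0,-0.041],0.6],[[0.185,-0.044,0.4],[0,0,-0.041],0.6],[[0.185,-0.044,0.5],[0,0,-0.041],0.6],[[0.185,-0.044,0.6],[0,0,-0.041],0.6],[[0.185,-0.044,0.63],[0,0,-0.041],0.6],[[0.185,-0.044,0.655],[0,0,-0.041],0.6],[[0.185,-0.044,0.655],[0,0,-0.041],0.6]]}}

```text
time_s: 9.0
position: [0.5571, 0.2105, 0.0051]
tool_rot: [-3.141, -0.0, -1.305]
contact_force: [-0.5, -0.8, 0.1]
gripper_width: 0.0525
grasp_force: 0.0
```

>>> {"name": "move_arm", "arguments": {"rows": [[[0,0,0],[0,0,0],0.1],[[0,0,0],[0,0,0],0.1],[[0,0,0],[0,0,0],0.1],[[0,0,0],[0,0,0],0.1],[[0,0,0],[0,0,0],0.1],[[0,0,0],[0,0,0],0.1]], "squeeze": 20}}

```text
time_s: 9.6
position: [0.557, 0.2105, 0.0054]
tool_rot: [-3.141, 0.0, -1.305]
contact_force: [-1.7, 0.6, 6.3]
gripper_width: 0.0236
grasp_force: 20.0
```

```bash
python3 - <<'E'
from h import *
p,T,s=tool();print(s)
row(p[0]+.225*.125,p[1]-.974*.125,p[2],-1.304)
E
```

```text
{'time_s': 9.6, 'qpos': array([ 6.89394927e-01,  4.57183931e-01, -4.15607234e-01,  1.94225914e-04,
       -6.97540923e-01, -4.23637072e-01]), 'qvel': array([-0.00041474,  0.00018713, -0.00107349, -0.0011424 , -0.00235387,
        0.00293397]), 'tau': array([ -0.45570474, -53.40755224,  19.50728416,   4.534619  ,
         0.66045284,  -0.07891211]), 'position': array([0.55700868, 0.21052754, 0.00542223]), 'tool_rot': array([-3.14111815e+00,  7.70426824e-05, -1.30488962e+00]), 'contact_force': array([-1.73428332,  0.55703548,  6.26133931]), 'torque': array([0.05466237, 0.78634887, 0.1080397 ]), 'grasp_force': 20.03400326728297, 'gripper_width': 0.023589545816130802}
row [0.416, 0.016, -0.0] [-0.0, 0.0, -0.001]
```

Gripped at 23.6 mm, which matches the ear width. Drawing it out.

>>> {"name": "move_arm", "arguments": {"rows": [[[0.03,0.001,0],[0,0,0],0.1],[[0.07,0.003,0],[0,0,0],0.1],[[0.12,0.005,0],[0,0,0],0.1],[[0.17,0.007,0],[0,0,0],0.1],[[0.22,0.009,0],[0,0,0],0.1],[[0.27,0.011,0],[0,0,0],0.1],[[0.32,0.013,0],[0,0,0],0.1],[[0.37,0.015,0],[0,0,0],0.1],[[0.41,0.016,0],[0,0,0],0.1],[[0.42,0.016,0],[0,0,0],0.1]]}}

```text
time_s: 10.6
position: [0.5861, 0.0861, 0.0054]
tool_rot: [-3.14, 0.0, -1.307]
contact_force: [-1.6, 5.1, 6.6]
gripper_width: 0.0232
grasp_force: 20.0
```

>>> {"name": "move_arm", "arguments": {"rows": [[[0,0,0],[0,0,0],0.1],[[0,0,0],[0,0,0],0.6],[[0,0,0],[0,0,0],0.6],[[0,0,0],[0,0,0],0.6],[[0,0,-0.15],[0,0,0],0.6],[[0,0,-0.3],[0,0,0],0.6],[[-0.25,0,-0.45],[0,0,0],0.6],[[-0.43,0,-0.55],[0,0,0],0.6],[[-0.43,0,-0.55],[0,0,0],0.6],[[-0.43,0,-0.55],[0,0,0],0.6]]}}

```text
time_s: 11.6
position: [0.5521, 0.2169, 0.1735]
tool_rot: [-3.136, 0.002, -1.301]
contact_force: [0.5, -0.9, -0.4]
gripper_width: 0.0526
grasp_force: 0.0
```

```bash
cat > pl.py <<'E'
from h import *
import sys
f=viewer.grab_frame('wrist');cv2.imwrite(f'pics/{sys.argv[1]}.png',f['color']);np.savez(f'{sys.argv[1]}.npz',**f)
P=cloud(f);Z=P[...,2];X=P[...,0];Y=P[...,1]
m=(abs(X-.575)<.09)&(Y>.02)&(Y<.225)&(Z<.1)
for nm,lo,hi in (('body+ears',.006,.02),('rib',.04,.053)):
    k=cv2.morphologyEx((m&(Z>lo)&(Z<hi)).astype(np.uint8),cv2.MORPH_OPEN,np.ones((3,3)))>0
    v,u=np.nonzero(k); q=(P[k][:,:2]*1000).astype(np.float32)
    print(nm,k.sum(),u.min(),u.max(),v.min(),v.max(),cv2.minAreaRect(q),np.median(Z[k]))
E
python3 pl.py w5
```

```text
body+ears 6995 294 353 11 183 ((570.4489135742188, 143.01205444335938), (50.10651397705078, 143.08218383789062), 15.51204776763916) 0.012706757650287892
rib 1182 316 331 63 137 ((570.5242919921875, 142.8334197998047), (11.856266975402832, 54.760520935058594), 15.45953369140625) 0.04856406856868492
```

View pics/w5.png

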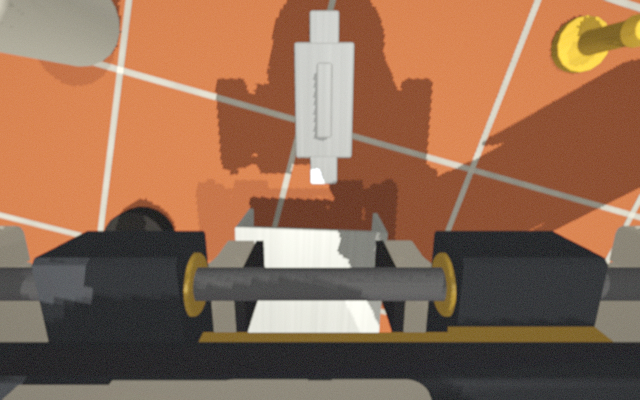

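The plate lies clear of the shelf at (323,97), with its rib upright. The depth fit puts it at (0.5705, 0.143), 15.5°. Next I'll grip the rib.

```bash
python3 - <<'E'
from h import *
row(.5705,.1427,.1,-1.30);row(.5705,.1427,.0145,-1.30)
E
```

```text
row [0.249, 0.003, 0.238] [-0.003, 0.001, -0.001]
row [0.249, 0.004, 0.523] [-0.003, 0.001, -0.001]
```

>>> {"name": "move_arm", "arguments": {"rows": [[[0.25,0.003,0.1],[0,0,0],0.45],[[0.25,0.003,0.2],[0,0,0],0.45],[[0.25,0.003,0.3],[0,0,0],0.45],[[0.25,0.003,0.4],[0,0,0],0.45],[[0.25,0.003,0.48],[0,0,0],0.45],[[0.25,0.003,0.52],[0,0,0],0.45],[[0.25,0.003,0.52],[0,0,0],0.45]]}}

```text
time_s: 12.35
position: [0.5692, 0.138, 0.0131]
tool_rot: [3.138, -0.001, -1.305]
contact_force: [0.9, 0.3, 0.6]
gripper_width: 0.0393
grasp_force: 0.0
```

```bash
python3 - <<'E'
from h import *
row(.5705,.1427,.0145,-1.30)
E
```

```text
row [-0.014, -0.008, -0.005] [0.003, -0.001, -0.005]
```

>>> {"name": "move_arm", "arguments": {"rows": [[[-0.014,-0.006,-0.005],[0,0,-0.004],0.45],[[-0.014,-0.006,-0.005],[0,0,-0.004],0.1],[[-0.014,-0.006,-0.005],[0,0,-0.004],0],[[-0.014,-0.006,-0.005],[0,0,-0.004],0],[[-0.014,-0.006,-0.005],[0,0,-0.004],0],[[-0.014,-0.006,-0.005],[0,0,-0.004],0],[[-0.014,-0.006,-0.005],[0,0,-0.004],0],[[-0.014,-0.006,-0.005],[0,0,-0.004],0]], "squeeze": 45}}

```text
time_s: 13.15
position: [0.5707, 0.1438, 0.0154]
tool_rot: [3.141, -0.0, -1.301]
contact_force: [-1.5, 0.3, 0.7]
gripper_width: 0.012
grasp_force: 45.0
```

>>> {"name": "move_arm", "arguments": {"rows": [[[0,0,-0.05],[0,0,0],0],[[0,0,-0.15],[0,0,0],0],[[0,0,-0.3],[0,0,0],0],[[0,0,-0.4],[0,0,0],0],[[0,0,-0.4],[0,0,0],0]]}}

```text
time_s: 13.65
position: [0.5734, 0.1452, 0.14]
tool_rot: [-3.134, 0.001, -1.3]
contact_force: [0.9, 0.0, -2.7]
gripper_width: 0.0118
grasp_force: 45.0
```

```bash
python3 - <<'E'
from h import *
p,T,s=tool();print(s)
x,y=TO; print(p+(np.array([x,y,.13])-p)*.6)
row(.5,-.09,.135,TY-np.pi/2); row(x,y,.135,TY-np.pi/2)
E
```

```text
{'time_s': 13.65, 'qpos': array([ 0.57883436,  0.28817254, -0.30142791,  0.00118927, -0.97330631,
       -0.30905937]), 'qvel': array([-0.00040851,  0.05114899, -0.07079362, -0.03183902,  0.0644116 ,
        0.00015806]), 'tau': array([-1.97913246e-01, -5.12201571e+01,  2.66787457e+01,  6.50407836e+00,
       -1.07705120e+00, -8.33937898e-03]), 'position': array([0.57341121, 0.14515837, 0.13997843]), 'tool_rot': array([-3.13377655e+00,  1.45793927e-03, -1.30035047e+00]), 'contact_force': array([ 0.88019101,  0.01663112, -2.72970866]), 'torque': array([ 0.18175949, -0.18363281,  0.00670317]), 'grasp_force': 44.99919533729553, 'gripper_width': 0.011765675631015927}
[ 0.51862448 -0.05605665  0.13399137]
row [0.69, 0.445, 0.012] [-0.007, 0.002, 0.141]
row [0.996, 0.592, 0.011] [-0.007, 0.002, 0.141]
```

>>> {"name": "move_arm", "arguments": {"rows": [[[0.69,0.445,0.01],[0,0,0.141],0],[[0.69,0.445,0.01],[0,0,0.141],0],[[0.69,0.445,0.01],[0,0,0.141],0],[[0.69,0.445,0.01],[0,0,0.141],0],[[0.69,0.445,0.01],[0,0,0.141],0],[[0.69,0.445,0.01],[0,0,0.141],0],[[0.69,0.445,0.01],[0,0,0.141],0],[[0.69,0.445,0.01],[0,0,0.141],0]]}}

```text
time_s: 14.45
position: [0.4973, -0.0908, 0.1317]
tool_rot: [3.141, 0.0, -1.449]
contact_force: [-0.7, 0.9, -2.6]
gripper_width: 0.0116
grasp_force: 45.0
```

```bash
python3 - <<'E'
from h import *
p,T,s=tool();print(s['position'],s['tool_rot'])
f=viewer.grab_frame('wrist');cv2.imwrite('pics/w6.png',f['color']);np.savez('w6.npz',**f)
for n in('w2','w3','w6'):
    f=dict(np.load(n+'.npz'));P=cloud(f);D=P[...,:2]-TO;Z=P[...,2]
    lx=D@[np.cos(TY),np.sin(TY)];ly=D@[-np.sin(TY),np.cos(TY)]
    m=(abs(lx)<.06)&(abs(ly)<.11)&(abs(Z-.048)<.006)
    k=cv2.morphologyEx(m.astype(np.uint8),cv2.MORPH_OPEN,np.ones((3,3)))>0
    if k.sum()<200: print(n,k.sum());continue
    q=np.stack([lx[k],ly[k]],1)*1000
    r=cv2.minAreaRect(q.astype(np.float32));print(n,k.sum(),np.median(Z[k]),'rect local mm',r, 'pct',np.percentile(q,[1,99],axis=0).round(1).tolist())
    for s in(1,-1):
        a=q[q[:,1]*s>0]
        print('  cheek',s,len(a),'x',np.percentile(a[:,0],[1,50,99]).round(1),'y',np.percentile(a[:,1],[1,50,99]).round(1))
    for nm in('slot_left','slot_right','seat'):
        pass
E
```

```text
[ 0.49731617 -0.09082663  0.1317318 ] [ 3.14091939e+00  2.02600036e-04 -1.44888261e+00]
w2 8077 0.04847536093653493 rect local mm ((3.1564197540283203, -0.23117828369140625), (68.0118408203125, 190.37936401367188), 0.0545424148440361) pct [[-30.4, -93.9], [36.8, 93.6]]
  cheek 1 4012 x [-30.4   7.2  36.5] y [53.  78.8 94. ]
  cheek -1 4065 x [-30.5   5.7  36.8] y [-94.3 -79.1 -53.2]
w3 4858 0.048404796027969765 rect local mm ((3.6109752655029297, -0.3256988525390625), (67.3786849975586, 190.38815307617188), 0.015845734626054764) pct [[-27.4, -94.0], [37.1, 93.5]]
  cheek 1 2406 x [-27.2  16.   37. ] y [53.  78.1 93.9]
  cheek -1 2452 x [-27.4  15.3  37.1] y [-94.4 -79.2 -53.4]
w6 1685 0.04848919997850104 rect local mm ((-20.380207061767578, 73.48147583007812), (41.82309341430664, 21.732053756713867), 89.42298126220703) pct [[-30.9, 52.8], [-9.8, 94.0]]
  cheek 1 1685 x [-30.9 -21.4  -9.8] y [52.8 74.6 94. ]Traceback (most recent call last):
  File "<stdin>", line 14, in <module>
    return _quantile_unchecked(
        a, q, axis, out, overwrite_input, method, keepdims, weights)
    return _ureduce(a,
                    func=_quantile_ureduce_func,
    ...<5 lines>...
                    overwrite_input=overwrite_input,
                    method=method)
    r = func(a, **kwargs)
    result = _quantile(arr,
                       quantiles=q,
    ...<2 lines>...
                       out=out,
                       weights=wgt)
    slices_having_nans = np.isnan(arr[-1, ...])
                                  ~~~^^^^^^^^^
IndexError: index -1 is out of bounds for axis 0 with size 0
```

View pics/w6.png

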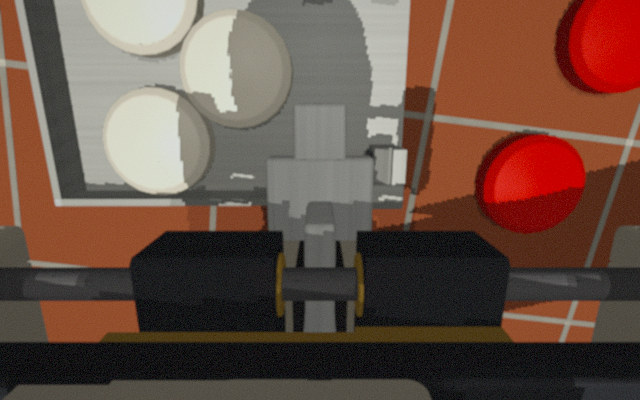

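The wrist view shows the plate held level, with its front ear at (320,130), over the tray. Both wrist views put the mouth centre 3 mm further in than my first estimate, so I'll use tray local (+3.2, -0.3) mm.

```bash
python3 - <<'E'
from h import *
p,T,s=tool();print(s['position'],s['tool_rot'])
row(.4852,-.1893,.085,TY-np.pi/2)
E
```

```text
[ 0.49751482 -0.09048982  0.13184644] [ 3.14103749e+00  1.28267090e-04 -1.44805128e+00]
row [0.322, 0.081, 0.156] [0.001, 0.0, -0.0]
```

>>> {"name": "move_arm", "arguments": {"rows": [[[0.15,0.04,0],[0,0,0],0],[[0.28,0.07,0],[0,0,0],0],[[0.322,0.081,0.05],[0,0,0],0],[[0.322,0.081,0.12],[0,0,0],0],[[0.322,0.081,0.156],[0,0,0],0],[[0.322,0.081,0.156],[0,0,0],0],[[0.322,0.081,0.156],[0,0,0],0],[[0.322,0.081,0.156],[0,0,0],0]]}}

```text
time_s: 15.3
position: [0.486, -0.1895, 0.0864]
tool_rot: [-3.14, -0.0, -1.447]
contact_force: [-0.6, 0.4, -2.7]
gripper_width: 0.012
grasp_force: 45.0
```

```bash
python3 - <<'E'
from h import *
row(.4852,-.1893,.04,TY-np.pi/2)
f=viewer.grab_frame('wrist');np.savez('w7.npz',**f);cv2.imwrite('pics/w7.png',f['color'])
P=cloud(f);D=P[...,:2]-TO;Z=P[...,2]
lx=D@[np.cos(TY),np.sin(TY)];ly=D@[-np.sin(TY),np.cos(TY)]
for nm,lo,hi in (('cheek',.042,.054),('plate top',.074,.088)):
    m=(abs(lx)<.06)&(ly<-.04)&(ly>-.11)&(Z>lo)&(Z<hi); m=cv2.morphologyEx(m.astype(np.uint8),cv2.MORPH_OPEN,np.ones((3,3)))>0
    for a,b in ((-.11,-.08),(-.07,-.055)):
        k=m&(ly>a)&(ly<b)
        if k.sum()>20: print(nm,a,b,k.sum(),np.percentile(lx[k],[1,50,99]).round(4),np.percentile(ly[k],[1,99]).round(4),np.median(Z[k]))
E
```

```text
row [-0.001, 0.003, 0.155] [-0.001, -0.0, 0.0]
cheek -0.11 -0.08 3870 [-0.0301  0.0028  0.0358] [-0.0949 -0.0804] 0.048713841444867845
cheek -0.07 -0.055 1808 [-0.0308 -0.0139  0.0365] [-0.0698 -0.0551] 0.04830537019179196
plate top -0.07 -0.055 1813 [-0.0072  0.0044  0.0164] [-0.0696 -0.0553] 0.08379042554288854
```

View pics/w7.png

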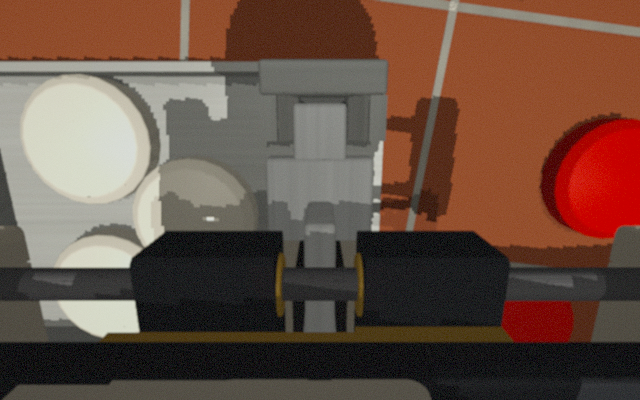

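The wrist view shows the front ear at (320,130) above the slot in the right cheek. Depth puts the ear about 1.5 mm too far in along tray x, so I'll correct that and lower it.

>>> {"name": "move_arm", "arguments": {"rows": [[[0,0.005,0],[0,0,0],0],[[0,0.005,0.04],[0,0,0],0],[[0,0.005,0.08],[0,0,0],0],[[0,0.005,0.11],[0,0,0],0],[[0,0.005,0.14],[0,0,0],0],[[0,0.005,0.16],[0,0,0],0],[[0,0.005,0.16],[0,0,0],0]]}}

```text
time_s: 16.05
position: [0.484, -0.1902, 0.0367]
tool_rot: [3.141, -0.0, -1.449]
contact_force: [2.5, 0.2, -4.0]
gripper_width: 0.0117
grasp_force: 45.0
```

>>> {"name": "move_arm", "arguments": {"rows": [[[0,0,0.01],[0,0,0],0],[[0,0,0.02],[0,0,0],0],[[0,0,0.03],[0,0,0],0],[[0,0,0.04],[0,0,0],0],[[0,0,0.047],[0,0,0],0],[[0,0,0.052],[0,0,0],0],[[0,0,0.052],[0,0,0],0]]}}

```text
time_s: 16.75
position: [0.4839, -0.1902, 0.0219]
tool_rot: [-3.141, -0.0, -1.449]
contact_force: [2.0, -0.7, -0.4]
gripper_width: 0.0119
grasp_force: 45.0
```

>>> {"name": "move_arm", "arguments": {"rows": [[[0,0,0.004],[0,0,0],0],[[0,0,0.008],[0,0,0],0],[[0,0,0.008],[0,0,0],0],[[0,0,0.008],[0,0,0],0]]}}

```text
time_s: 17.15
position: [0.4841, -0.1902, 0.0213]
tool_rot: [-3.14, -0.001, -1.448]
contact_force: [-2.9, 3.9, 21.0]
gripper_width: 0.0117
grasp_force: 45.0
```

Firm contact: the force rose to 21 N with no further travel, at the height expected for home. I'll relax the press, release, retreat and check.

>>> {"name": "move_arm", "arguments": {"rows": [[[0,0,-0.005],[0,0,0],0],[[0,0,-0.005],[0,0,0],0.3],[[0,0,-0.005],[0,0,0],0.3],[[0,0,-0.005],[0,0,0],0.3],[[0,0,-0.1],[0,0,0],0.3],[[0,0,-0.25],[0,0,0],0.3],[[-0.1,0,-0.4],[0,0,0],0.3],[[-0.3,0,-0.5],[0,0,0],0.3],[[-0.42,0,-0.5],[0,0,0],0.3],[[-0.42,0,-0.5],[0,0,0],0.3]]}}

```text
time_s: 18.15
position: [0.4683, -0.0615, 0.1713]
tool_rot: [-3.138, 0.001, -1.445]
contact_force: [0.3, -0.6, 0.2]
gripper_width: 0.0264
grasp_force: 0.0
```

```bash
python3 - <<'E'
from h import *
print(status.get_obs()['time_s'])
f=viewer.grab_frame('wrist');cv2.imwrite('pics/w8.png',f['color'])
O=TO+.003*np.array([np.cos(TY),np.sin(TY)])
P=cloud(f);D=P[...,:2]-O;Z=P[...,2]
lx=D@[np.cos(TY),np.sin(TY)];ly=D@[-np.sin(TY),np.cos(TY)]
for nm,a,b in (('ear-',-.070,-.056),('ear+',.056,.07),('body-',-.045,-.032),('body+',.032,.045)):
    k=(ly>a)&(ly<b)&(abs(lx)<(.008 if 'ear' in nm else .02)); print(nm,k.sum(),np.percentile(Z[k],[5,50,95]).round(4) if k.sum() else '')
k=(abs(lx)<.004)&(abs(ly)<.02);print('rib',k.sum(),np.median(Z[k]) if k.sum() else '')
k=(abs(ly)<.085)&(lx>.03)&(lx<.2)&(Z>.02);print('lid z',np.percentile(Z[k],[5,50,95,99]))
E
```

```text
18.15
ear- 0 
ear+ 1341 [0.0181 0.3302 0.3302]
body- 0 
body+ 771 [0.0175 0.0188 0.02  ]
rib 581 0.05475455224606024
lid z [0.02333191 0.02901996 0.0322822  0.04805946]
```

View pics/w8.png

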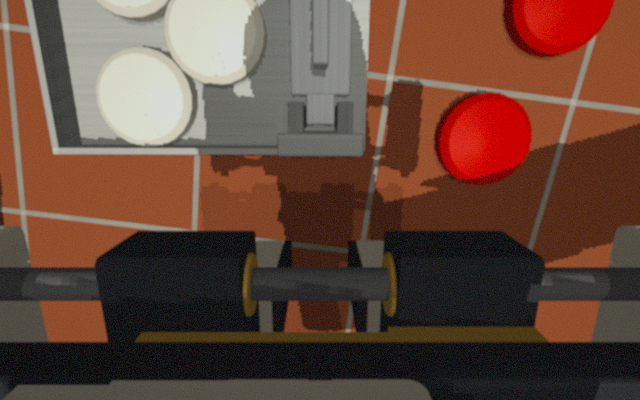

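The plate is down between the cheeks, with its rib at (320,30) and near ear at (320,110), and the lids lie flat behind it. I'll check the far end once before handing in.

>>> {"name": "move_arm", "arguments": {"rows": [[[0.1,0,-0.05],[0,0,0],0.3],[[0.25,0,-0.05],[0,0,0],0.3],[[0.25,0,-0.05],[0,0,0],0.3],[[0.25,0,-0.05],[0,0,0],0.3],[[0.25,0,-0.05],[0,0,0],0.3]]}}

```text
time_s: 18.7
position: [0.4767, -0.1399, 0.1838]
tool_rot: [3.14, 0.0, -1.45]
contact_force: [-0.4, 1.1, -0.2]
gripper_width: 0.0262
grasp_force: 0.0
```

```bash
python3 - <<'E'
from h import *
f=viewer.grab_frame('wrist')
O=TO+.003*np.array([np.cos(TY),np.sin(TY)])
P=cloud(f);D=P[...,:2]-O;Z=P[...,2]
lx=D@[np.cos(TY),np.sin(TY)];ly=D@[-np.sin(TY),np.cos(TY)]
for nm,a,b in (('ear-',-.070,-.056),('body-',-.045,-.032),('body+',.032,.045)):
  for s in (1,-1):
    k=(ly>a)&(ly<b)&(lx*s>.001)&(abs(lx)<(.008 if 'ear' in nm else .02)); print(nm,s,k.sum(),np.percentile(Z[k],[5,50,95]).round(4) if k.sum() else '')
k=(abs(lx)<.004)&(abs(ly)<.026)&(Z<.07)
if k.sum(): print('rib fit slope',np.polyfit(ly[k],Z[k],1))
E
```

```text
ear- 1 143 [0.0176 0.0189 0.0199]
ear- -1 144 [0.0174 0.0187 0.0198]
body- 1 342 [0.0176 0.0189 0.02  ]
body- -1 337 [0.0177 0.0188 0.02  ]
body+ 1 1316 [0.0183 0.2046 0.261 ]
body+ -1 1059 [0.0183 0.2045 0.2609]
rib fit slope [-0.00165399  0.05476448]
```

Both ends read 18.8 mm at the body top, against 18 mm nominal plus the 0.7 mm depth bias. The plate is flat and fully home.

```bash
python3 -c "
from station import job; print(job.finish_job())"
```

```text
the job is handed in; nothing more can be done
None
```

The job is handed in: lid A is pushed back clear of the mouth, the stop plate was drawn out, re-gripped by its rib and pressed flat and fully home, and it is released with all three lids flat behind it (about 19 s used).

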